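# Slide the dish carrier into its locating notches

## Task

With a fingertip, gently push the grey dish carrier by its upright tab along the rails of the white imaging dock until you feel it drop into the locating notches over the round lens, and stop there without running it past them. Do not lift or tip the carrier and leave the vials, bottle and tube rack where they stand; finish with the hand clear.

Things in the scene. Friction and masses are not known exactly. Their poses are not given: they have to be found in the camera images.
- dock: White fixed imaging dock: low housing 235 mm (x, -90 to +145) by 400 mm (y) by 50 mm high; origin on the bench under the middle of the rails, z up. On it two aluminium rails run along y, at x = 34 to 68 mm either side, tops 65 mm above the bench. Outside each is a 6 mm guide wall, top at 80 mm; a like stop wall closes the +y end.
- rail_start (a point): Open -y end of the rails, midway between them at rail-top level: x = 0, y = -190, z = 65 mm in the dock's frame. The space above the rails from here to the carrier is free.
- front_notch (a point): One of the four crosswise notches in the rail tops, one per foot, each 14 mm long in y and 5 mm deep: middle of its mouth. The two for the leading feet are in the rails' outer halves, 48 mm on the +y side of the locating position (this one on the +x rail); those for the trailing feet are in the inner halves, 48 mm on the -y side.
- ledge (a point): Middle of the flat ledge beside the +x guide wall, 50 mm above the bench (dock frame x = 110, y = 0 mm; ledge x = 76 to 145 mm). The two vials stand on it.
- seat (a point): The locating position, over the round lens between the rails: where the carrier's origin lies when it has dropped in. At x = 0, y = +50, z = 60 mm in the dock's frame; axes parallel to the dock's.
- carrier: Loose grey frame 135 mm (x) by 130 mm (y), about 0.45 kg, with a clear round dish 90 mm wide. Origin: its centre at the undersides of the feet; frame 7 to 13 mm, dish 13 to 27 mm above it. Axes nearly parallel to the dock's (2 mm play to each guide). Starts on the rail tops 80 to 165 mm to the -y side of the locating position; push it to the dock's +y (friction 2 to 4.5 N).
- front_foot (a point): Underside of the carrier's +x leading foot. Feet are 12 mm (x) by 8 mm (y), 7 mm high; leading pair at x = 60 mm either side, y = +48, trailing pair at x = 42 either side, y = -48. At the locating position all four drop 5 mm together, with 3 mm play either way in y; the notch walls then stop it. Pushing slowly (under 40 mm/s) lets it drop; stop pushing then, as pressing on against the walls is too hard a push.
- tab (a point): Middle of the outer (-y) face of the upright push tab at the carrier's -y end: a plate 60 mm wide (x), 6 mm thick (y), rising from 13 to 41 mm above the carrier's origin. This point is at x = 0, y = -65, z = +27 mm in the carrier's frame.
- vial0: Clear capped vial, 24 mm wide, about 50 mm high, loose on the dock's ledge; origin at its underside. Leave alone.
- vial1: Second such vial on the ledge. Leave alone.
- bottle: Capped bottle, 66 mm wide, about 150 mm high, loose on the bench beside one end of the dock; origin at its underside. Leave alone.
- rack: Blue tube rack, 60 mm (x) by 140 mm (y), 62 mm high with its tubes, loose on the bench beside the other end of the dock; origin at its underside. Leave alone.
Mind the look-alikes: they are no part of the job. There is more than one size of the carrier; the one meant has the size given above.

How it is judged:
By the outcome, as a careful person would: the job done as asked, in the order asked, and still so for the second after the job is handed in, with the robot touching nothing.
It also fails if it takes over 45 s, if anything falls off the work surface, if the arm or the gripper's body presses on something with over 40 N, if the wrist force passes 120 N, or if a joint passes its speed limit or range.

## Robot

A 6-joint arm with a two-finger parallel gripper is mounted at the origin on the work surface. World frame = base frame: x ahead of the robot, y to its left, z up, the work surface at z = 0. Lengths are in mm, angles in rad, forces in N, time in s.
With the tool pointing down it reaches from about 400 to 925 mm from the base axis. Payload 12.5 kg.
Tool frame: the origin (TCP) lies at the very end of the fingers, on their centre line; the grasp point (between the pads) lies 19 mm behind it; z points along the fingers, y is the line along which they close (so a half turn about z gives the same grasp; the last joint's range is limited). The gripper opens to 95 mm and grips with 3 to 60 N. Pads are 20 mm wide; open, the fingers measure 119 mm over their backs; the gripper's body (75 mm by 180 mm) begins 59 mm behind the grasp point.
Start: joints at [1.049, 0.491, 1.559, -0, 1.092, -0.106], TCP at [252.437, 571.771, 214.661] pointing down, gripper open.
Joint ranges: [-3.1, 3.1], [-0.84, 2.19], [0.05, 2.79], [-1.13, 4.28], [0.06, 2.93], [-2.69, 2.69]. Speed limits (rad/s): [2.22, 2.22, 2.79, 3.14, 3.14, 3.14].

## Interface

Orientations are given as [roll, pitch, yaw] about the fixed x, y, z axes, in that order (R = Rz(yaw) Ry(pitch) Rx(roll)).
In Python, from cell import * gives the robot as it stands.
- The arm moves only by the tool jog_arm, never from a script. Its argument "targets" is a list of rows, each an object with "turn": the turn, a rotation vector about the world's x, y, z in degrees, a list of three; "slide": the shift along the world's x, y, z in mm, a list of three; "claw": the opening in per cent of the stroke, from 0 (shut) to 100 (fully open). In form: [{"turn": [wx, wy, wz], "slide": [x, y, z], "claw": claw}, ...]. A call has 1 to 5 rows; each row shifts and turns the commanded pose from where the row before left it; what a row does not reach is not made up. A row lasts 1/8 s, in which the tool goes at most 62.5 mm and 10.7 degrees, less where a joint would pass 70% of its speed; a pose out of reach is approached as far as the arm can. A call with a gripper value outside its range is refused whole. The fingers move at their own pace and stop on an object; the grip force is fixed at half the most. Time passes only in rows, so rows that do not move let the fingers close. It gives the time, the measured TCP pose, the force, the opening and the grip force at its end, in the units of the state.
- state(): the state, without advancing time (a new reading comes with each control period).
- read_camera(name): name is "side" or "top"; returns a dict with "frame" (420x560x3 uint8, blue, green, red), "mtx" (3x3 intrinsics, pixels), "R" (3x3) and "t" (3): a world point X has camera coordinates R X + t. Camera axes: x right, y down, z forward; pixel columns grow to the right and rows downward; lengths in mm; the calibration is good to about 2 mm. A picture is of the moment at which its call begins. There is no depth.
- job_done(): hands the job in; it is judged then, once.
Trained networks look in the newest picture that a camera, given by its name, has taken for a name from the list of things; names that differ only in an ending like _2 or _b are one class to them, and where a whole thing is asked for, a point or a joint stands for the part that bears it (a point fixed in the world has none). Each returns a list of dicts, best first, with "conf" (0 to 1); they miss things now and then, are a little off and sometimes report something else, mostly with a low value. They report only what shows in the picture. A call takes as long as a camera call. They do not tell look-alikes from the thing itself.
- look_for(query, camera): "xy" ([column, row] in pixels, amid what is visible of it).
The state is a dict: "t": time; "joints": joint angles; "qvel": joint speeds; "tau": joint torques, N m; "eef_pos": TCP position; "tcp_rot": TCP orientation; "ft_force": force on the tool from outside, world axes, zero at the start; "moment": the same for the moment, N m; "opening": opening from 0.0 (shut) to 1.0 (fully open); "grip_force": force on a finger pad.
Only numpy, scipy, OpenCV 4.12 (cv2) and the standard library are available. Lean on these libraries where they do the work, as an engineer would, in place of code of your own. Each camera call takes 0.05 s, during which the arm holds its last target. There are 200 camera calls.

## Working session

There is one attempt and no reset: what is moved stays moved. The work goes in short steps, Python scripts to look and compute and a tool call to move; the robot and the scene stay as the last step left them, time stands still between calls to the robot, and variables do not carry over. Pictures are saved under pics/ and viewed, at most 10 in all, crops included, and the job is handed in when it is done.

Besides the shell and the picture viewer there is one more tool, called after "Request:" as name([rows], argument=value, ...), one row to a line, values as JSON. jog_arm: Moves the arm, as the interface text tells. Its arguments: {"type":"object","properties":{"targets":{"type":"array","items":{"type":"object","properties":{"turn":{"type":"array","items":{"type":"number"}},"slide":{"type":"array","items":{"type":"number"}},"claw":{"type":"number"}}}}},"required":["targets"]}

```bash
mkdir -p pics; python3 - <<'E'
from cell import *
import cv2,numpy as np
for c in("top","side"):
    d=read_camera(c); cv2.imwrite(f"pics/{c}0.png",d["frame"])
    np.savez(f"{c}.npz",**{k:d[k] for k in("mtx","R","t")})
    print(c,(-d["R"].T@d["t"]).round(),d["mtx"].round(1).tolist())
    for q in("carrier","tab","seat","rail_start","front_notch","ledge","front_foot","vial0","bottle","rack","dock"):
        print(q,[(np.round(r["xy"]).tolist(),round(r["conf"],2)) for r in look_for(q,c)[:3]])
s=state();print(s["t"],s["eef_pos"],s["tcp_rot"],s["ft_force"])
E
```

```text
top [ 383.    2. 1057.] [[380.3, 0.0, 278.8], [0.0, 380.3, 210.1], [0.0, 0.0, 1.0]]
carrier [([393.0, 136.0], 0.82), ([409.0, 293.0], 0.79), ([286.0, 212.0], 0.66)]
tab [([411.0, 295.0], 0.95), ([286.0, 212.0], 0.85), ([393.0, 137.0], 0.78)]
seat [([247.0, 207.0], 0.64)]
rail_start [([245.0, 206.0], 0.58)]
front_notch [([247.0, 206.0], 0.81), ([285.0, 212.0], 0.43)]
ledge [([249.0, 209.0], 0.56)]
front_foot [([284.0, 211.0], 0.69), ([392.0, 136.0], 0.59)]
vial0 [([226.0, 176.0], 0.68), ([304.0, 170.0], 0.52)]
bottle [([120.0, 226.0], 0.85)]
rack [([431.0, 212.0], 0.58)]
dock [([252.0, 206.0], 0.81), ([289.0, 213.0], 0.61)]
side [343. 672. 782.] [[389.9, 0.0, 284.8], [0.0, 389.9, 208.2], [0.0, 0.0, 1.0]]
carrier [([294.0, 207.0], 0.8), ([390.0, 164.0], 0.69), ([258.0, 144.0], 0.62)]
tab [([387.0, 164.0], 0.58), ([253.0, 139.0], 0.58), ([291.0, 212.0], 0.57)]
seat [([271.0, 261.0], 0.75)]
rail_start [([270.0, 261.0], 0.68), ([238.0, 244.0], 0.68)]
front_notch [([272.0, 261.0], 0.64), ([245.0, 379.0], 0.34)]
ledge [([275.0, 259.0], 0.6), ([292.0, 209.0], 0.37)]
front_foot [([255.0, 141.0], 0.73), ([294.0, 206.0], 0.65), ([390.0, 162.0], 0.59)]
vial0 [([255.0, 188.0], 0.68), ([236.0, 243.0], 0.49)]
bottle [([247.0, 380.0], 0.83), ([272.0, 258.0], 0.56), ([325.0, 132.0], 0.17)]
rack [([321.0, 135.0], 0.6), ([293.0, 203.0], 0.28)]
dock [([272.0, 260.0], 0.57)]
1.2 [252.43220643 571.78475104 214.64623737] [3.14150939e+00 1.74511061e-05 2.72584353e+00] [-0.1071197   0.65693811  0.80252385]
```

View pics/top0.png

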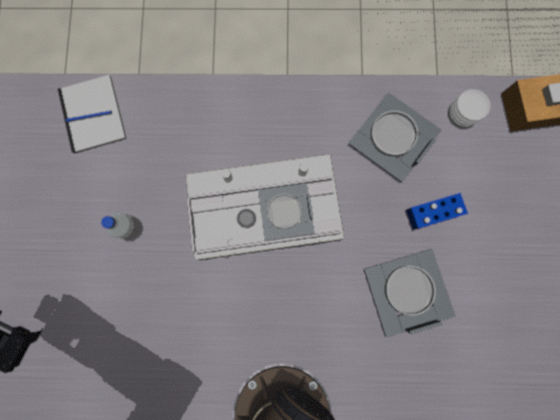

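View pics/side0.png

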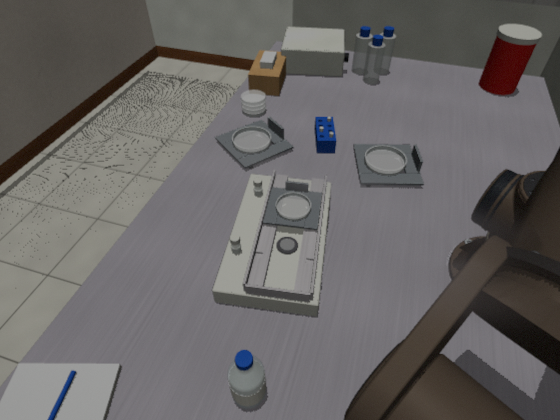

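The top view shows the dock at columns 187–342, rows 155–260. The carrier is on its rails at (286,212), with its tab near (310,207) and the lens at (247,218), so the push goes image-left. The other two carriers lie off the dock. I'll enlarge the dock for exact points.

```bash
python3 - <<'E'
import cv2
f=cv2.imread("pics/top0.png")[145:270,180:350]
cv2.imwrite("pics/topc.png",cv2.resize(f,None,fx=4.6,fy=4.6,interpolation=cv2.INTER_CUBIC))
f=cv2.imread("pics/side0.png")[165:310,215:340]
cv2.imwrite("pics/sidec.png",cv2.resize(f,None,fx=4,fy=4,interpolation=cv2.INTER_CUBIC))
E
```

```text
(no output)
```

View pics/topc.png

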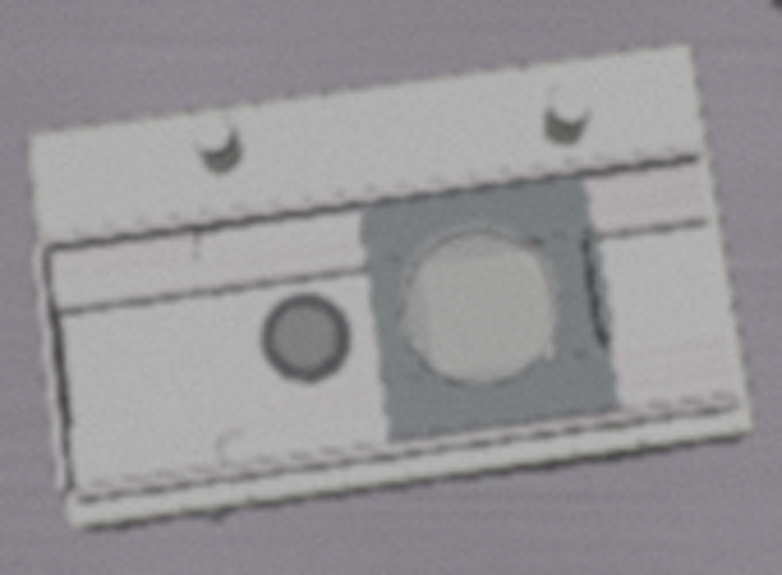

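View pics/sidec.png

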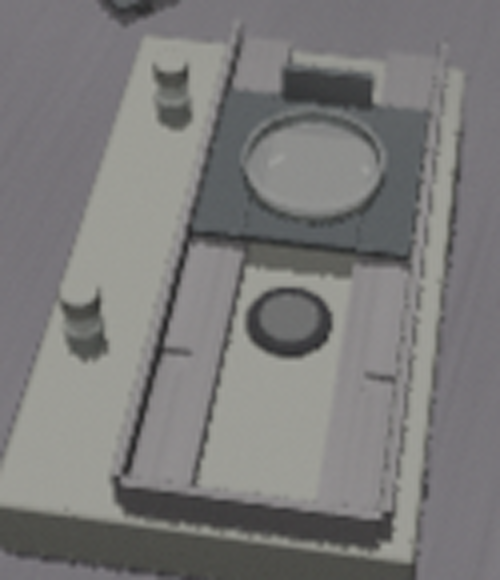

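The dock, lens (306,338 in the top crop) and carrier (corners 360–618, 180–440) are clear. The crosswise notches show as dark lines ahead of the carrier, about (195,240) on the +x rail. Next I'll fit the dock and carrier poses to both views.

```bash
cat > fit.py <<'E'
import numpy as np
from scipy.optimize import least_squares
C={c:np.load(c+".npz") for c in("top","side")}
def proj(c,X):
    d=C[c];p=(d["R"]@X.T).T+d["t"];p=p@d["mtx"].T;return p[:,:2]/p[:,2:]
def pose(p,X):
    c,s=np.cos(p[2]),np.sin(p[2]);return X@np.array([[c,-s,0],[s,c,0],[0,0,1]]).T+[p[0],p[1],0]
def px(c,a):
    a=np.array(a,float);return (a+.5)/4.6-.5+[180,145] if c=="top" else (a+.5)/4-.5+[215,165]
D={"top":([[145,200,50],[145,-200,50],[-90,-200,50],[0,50,50]],[[30,135],[690,45],[750,430],[306,338]]),
 "side":([[145,-200,50],[145,200,50],[-90,200,50],[0,50,50]],[[145,38],[0,500],[412,560],[289,320]])}
K=[[67.5,-65,78],[67.5,65,78],[-67.5,65,78],[-67.5,-65,78]]
E={"top":(K,[[585,180],[360,208],[388,440],[618,408]]),"side":(K,[[228,92],[190,235],[408,255],[430,108]])}
def fit(S,cams=("top","side")):
    f=lambda p:np.concatenate([(proj(c,pose(p,np.array(S[c][0],float)))-px(c,S[c][1])).ravel() for c in cams])
    r=least_squares(f,[400,0,.1],loss="soft_l1");return r.x,f(r.x).round(1)
if __name__=="__main__":
    for cams in(("top","side"),("top",),("side",)):
        d,r1=fit(D,cams);k,r2=fit(E,cams);print(cams,d.round(3),k.round(3));print(r1,r2)
        v=k[:2]-d[:2];c,s=np.cos(d[2]),np.sin(d[2]);print("carrier in dock",c*v[0]+s*v[1],-s*v[0]+c*v[1])
        print("tab",pose(k,np.array([[0,-65,92.],[0,-95,92]])),"seat",pose(d,np.array([[0,50,60.]])))
E
python3 fit.py
```

```text
('top', 'side') [516.81   50.879   6.431] [ 5.25459e+02 -3.79200e+00  1.47000e-01]
[-1.2 -0.6  0.6 -0.9  1.5  0.6  0.   0.1 -0.1 -1.6 -3.1  0.3  1.3  0.3
  0.6  0.6] [-0.6 -1.2 -0.7 -0.6 -0.1 -0.1 -0.1 -0.   0.4 -1.1  0.4 -1.6  0.9  0.1
  0.1  0.4]
carrier in dock 0.503942972233645 -55.34864513045352
tab [[534.98507387 -68.09019567  92.        ]
 [539.38163777 -97.76628412  92.        ]] seat [[509.4468896  100.33386871  60.        ]]
('top',) [5.16285e+02 5.16390e+01 1.48000e-01] [ 5.24257e+02 -4.74100e+00  1.40000e-01]
[-1.5 -0.4  0.3 -0.7  1.2  0.7 -0.3  0.3] [-0.  -0.6 -0.2 -0.3  0.1  0.2  0.1  0.7]
carrier in dock -0.4410614533109305 -56.939727013178945
tab [[533.31501739 -69.10696145  92.        ]
 [537.49542547 -98.81427012  92.        ]] seat [[508.90124718 101.09122385  60.        ]]
('side',) [ 4.04453e+02  5.48800e+00 -1.11000e-01] [ 5.26026e+02 -1.59100e+00  1.57000e-01]
[ 61.9  -8.2  36.  -22.2  31.7  -0.4  45.1  -3.6] [-0.4 -0.5  0.1 -0.8  0.7  0.5 -0.5  0.7]
carrier in dock 121.60819911485805 6.444002763360193
tab [[536.1731228  -65.79414502  92.        ]
 [540.85647421 -95.42632718  92.        ]] seat [[409.99659524  55.17940496  60.        ]]
```

The fit puts the carrier 55–57 mm to −y of the dock origin, so the travel is about 106 mm, which is in the stated range. Yaw is about 0.147 rad, the tab face is at about (534,−69) and its heights of 78–106 mm fit. The push direction is (−0.147, 0.989). I'll approach from above with the fingers shut and tool x along the push.

Request:
jog_arm([
  {"turn":[0,0,-9.6],"slide":[24,-57,0],"claw":0},
  {"turn":[0,0,-9.6],"slide":[24,-57,0],"claw":0},
  {"turn":[0,0,-9.6],"slide":[24,-57,0],"claw":0},
  {"turn":[0,0,-9.6],"slide":[24,-57,0],"claw":0},
  {"turn":[0,0,-9.6],"slide":[24,-57,0],"claw":0},
])

```text
t: 1.82
eef_pos: [373.0, 285.0, 214.9]
tcp_rot: [3.141, -0.0, 1.883]
ft_force: [2.0, 0.1, -0.6]
opening: 0.528
grip_force: 0.0
```

Request:
jog_arm([
  {"turn":[0,0,-9.6],"slide":[24,-57,0],"claw":0},
  {"turn":[0,0,0],"slide":[24,-57,0],"claw":0},
  {"turn":[0,0,0],"slide":[24,-57,0],"claw":0},
  {"turn":[0,0,0],"slide":[24,-57,0],"claw":0},
  {"turn":[0,0,0],"slide":[24,-57,0],"claw":0},
])

```text
t: 2.45
eef_pos: [493.0, -0.3, 215.0]
tcp_rot: [3.141, 0.0, 1.72]
ft_force: [0.7, 1.0, 0.4]
opening: 0.024
grip_force: 0.0
```

Request:
jog_arm([
  {"turn":[0,0,0],"slide":[24,-57,0],"claw":0},
  {"turn":[0,0,0],"slide":[24,-57,0],"claw":0},
  {"turn":[0,0,0],"slide":[0,0,-50],"claw":0},
  {"turn":[0,0,0],"slide":[0,0,-50],"claw":0},
  {"turn":[0,0,0],"slide":[0,0,-25],"claw":0},
])

```text
t: 3.08
eef_pos: [539.5, -112.2, 87.3]
tcp_rot: [-3.139, -0.001, 1.72]
ft_force: [1.1, 0.3, 0.4]
opening: 0.004
grip_force: 0.0
```

```bash
python3 - <<'E'
from cell import *
import cv2
a=read_camera("top")["frame"][145:270,200:350];b=read_camera("side")["frame"][130:300,215:365]
cv2.imwrite("pics/near.png",cv2.hconcat([cv2.resize(a,(400,333),interpolation=2),cv2.resize(b[:125],(400,333),interpolation=2)]))
s=state();print(s["t"],s["eef_pos"],s["ft_force"])
E
```

```text
3.175 [ 539.27929163 -111.9620843    87.33311407] [ 0.24912645  0.28514659 -0.11574322]
```

View pics/near.png

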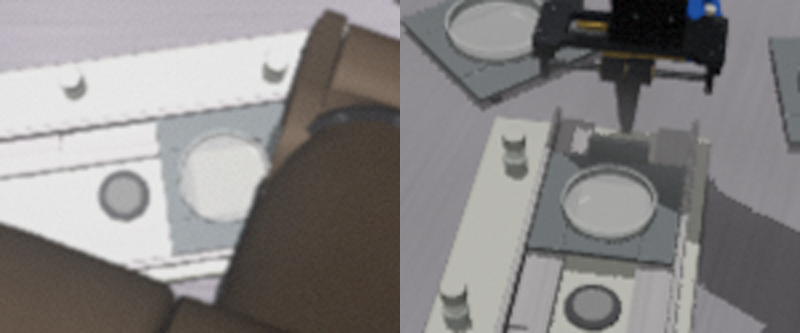

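The side view (right half) shows the fingertip at (627,125), just behind the middle of the tab and clear of both guide walls. I'll close the gap, then creep.

Request:
jog_arm([
  {"turn":[0,0,0],"slide":[-1,8,0],"claw":0},
  {"turn":[0,0,0],"slide":[-1,7,0],"claw":0},
  {"turn":[0,0,0],"slide":[-0.6,4,0],"claw":0},
  {"turn":[0,0,0],"slide":[-0.4,3,0],"claw":0},
  {"turn":[0,0,0],"slide":[-0.4,3,0],"claw":0},
])

```text
t: 3.8
eef_pos: [537.1, -87.0, 89.9]
tcp_rot: [3.141, 0.0, 1.721]
ft_force: [-0.7, -0.3, 0.3]
opening: 0.003
grip_force: 0.0
```

Request:
jog_arm([
  {"turn":[0,0,0],"slide":[-0.4,3,0],"claw":0},
  {"turn":[0,0,0],"slide":[-0.5,3,0],"claw":0},
  {"turn":[0,0,0],"slide":[-0.4,3,0],"claw":0},
  {"turn":[0,0,0],"slide":[-0.5,3,0],"claw":0},
])

```text
t: 4.3
eef_pos: [535.3, -75.3, 89.6]
tcp_rot: [3.141, 0.0, 1.72]
ft_force: [0.1, -2.0, -0.5]
opening: 0.004
grip_force: 1.3
```

Request:
jog_arm([
  {"turn":[0,0,0],"slide":[-0.4,3,0],"claw":0},
  {"turn":[0,0,0],"slide":[-0.5,3,0],"claw":0},
  {"turn":[0,0,0],"slide":[-0.4,3,0],"claw":0},
  {"turn":[0,0,0],"slide":[-0.5,3,0],"claw":0},
])

```text
t: 4.8
eef_pos: [533.4, -63.0, 89.7]
tcp_rot: [3.141, 0.0, 1.72]
ft_force: [-0.0, -2.6, -0.8]
opening: 0.007
grip_force: 1.2
```

Contact confirmed: steady 2–3 N of friction. The drop is expected at TCP y ≈ 24–30.

Request:
jog_arm([
  {"turn":[0,0,0],"slide":[-0.4,3,0],"claw":0},
  {"turn":[0,0,0],"slide":[-0.5,3,0],"claw":0},
  {"turn":[0,0,0],"slide":[-0.4,3,0],"claw":0},
  {"turn":[0,0,0],"slide":[-0.5,3,0],"claw":0},
  {"turn":[0,0,0],"slide":[-0.4,3,0],"claw":0},
])

```text
t: 5.42
eef_pos: [531.2, -48.0, 89.6]
tcp_rot: [-3.142, -0.0, 1.721]
ft_force: [1.3, -1.9, -1.1]
opening: 0.002
grip_force: 1.1
```

Request:
jog_arm([
  {"turn":[0,0,0],"slide":[-0.4,3,0],"claw":0},
  {"turn":[0,0,0],"slide":[-0.5,3,0],"claw":0},
  {"turn":[0,0,0],"slide":[-0.4,3,0],"claw":0},
  {"turn":[0,0,0],"slide":[-0.5,3,0],"claw":0},
  {"turn":[0,0,0],"slide":[-0.4,3,0],"claw":0},
])

```text
t: 6.05
eef_pos: [529.0, -33.0, 89.7]
tcp_rot: [3.142, -0.0, 1.721]
ft_force: [0.4, -1.7, -0.9]
opening: 0.004
grip_force: 1.0
```

Request:
jog_arm([
  {"turn":[0,0,0],"slide":[-0.4,3,0],"claw":0},
  {"turn":[0,0,0],"slide":[-0.5,3,0],"claw":0},
  {"turn":[0,0,0],"slide":[-0.4,3,0],"claw":0},
  {"turn":[0,0,0],"slide":[-0.5,3,0],"claw":0},
  {"turn":[0,0,0],"slide":[-0.4,3,0],"claw":0},
])

```text
t: 6.68
eef_pos: [526.8, -18.0, 89.7]
tcp_rot: [3.142, 0.0, 1.721]
ft_force: [-0.1, -1.4, -2.2]
opening: 0.008
grip_force: 1.0
```

Request:
jog_arm([
  {"turn":[0,0,0],"slide":[-0.4,3,0],"claw":0},
  {"turn":[0,0,0],"slide":[-0.5,3,0],"claw":0},
  {"turn":[0,0,0],"slide":[-0.4,3,0],"claw":0},
  {"turn":[0,0,0],"slide":[-0.5,3,0],"claw":0},
  {"turn":[0,0,0],"slide":[-0.4,3,0],"claw":0},
])

```text
t: 7.3
eef_pos: [524.6, -3.0, 89.6]
tcp_rot: [3.142, 0.0, 1.72]
ft_force: [0.4, -1.8, -1.2]
opening: 0.0
grip_force: 1.0
```

Request:
jog_arm([
  {"turn":[0,0,0],"slide":[-0.4,3,0],"claw":0},
  {"turn":[0,0,0],"slide":[-0.5,3,0],"claw":0},
  {"turn":[0,0,0],"slide":[-0.4,3,0],"claw":0},
  {"turn":[0,0,0],"slide":[-0.5,3,0],"claw":0},
])

```text
t: 7.8
eef_pos: [522.8, 9.0, 89.7]
tcp_rot: [3.142, 0.0, 1.72]
ft_force: [0.2, -1.8, -0.6]
opening: 0.007
grip_force: 1.0
```

Request:
jog_arm([
  {"turn":[0,0,0],"slide":[-0.3,2,0],"claw":0},
  {"turn":[0,0,0],"slide":[-0.3,2,0],"claw":0},
  {"turn":[0,0,0],"slide":[-0.3,2,0],"claw":0},
])

```text
t: 8.18
eef_pos: [521.9, 14.9, 89.7]
tcp_rot: [3.141, 0.0, 1.72]
ft_force: [0.3, -2.1, -0.3]
opening: 0.002
grip_force: 1.1
```

Request:
jog_arm([
  {"turn":[0,0,0],"slide":[-0.15,1,0],"claw":0},
  {"turn":[0,0,0],"slide":[-0.15,1,0],"claw":0},
  {"turn":[0,0,0],"slide":[-0.15,1,0],"claw":0},
])

```text
t: 8.55
eef_pos: [521.5, 17.8, 89.7]
tcp_rot: [3.141, 0.0, 1.72]
ft_force: [-0.9, -3.5, -1.0]
opening: 0.002
grip_force: 1.1
```

Request:
jog_arm([
  {"turn":[0,0,0],"slide":[-0.15,1,0],"claw":0},
  {"turn":[0,0,0],"slide":[-0.15,1,0],"claw":0},
])

```text
t: 8.8
eef_pos: [521.2, 19.8, 89.7]
tcp_rot: [3.142, 0.0, 1.72]
ft_force: [0.2, -1.9, -0.9]
opening: 0.007
grip_force: 1.1
```

Request:
jog_arm([
  {"turn":[0,0,0],"slide":[-0.15,1,0],"claw":0},
  {"turn":[0,0,0],"slide":[-0.15,1,0],"claw":0},
])

```text
t: 9.05
eef_pos: [520.9, 21.8, 89.7]
tcp_rot: [3.141, 0.0, 1.72]
ft_force: [0.9, -3.4, -1.0]
opening: 0.004
grip_force: 1.2
```

Request:
jog_arm([
  {"turn":[0,0,0],"slide":[-0.15,1,0],"claw":0},
])

```text
t: 9.18
eef_pos: [520.8, 22.8, 89.7]
tcp_rot: [3.141, 0.0, 1.721]
ft_force: [0.5, -3.1, -0.8]
opening: 0.007
grip_force: 1.4
```

Request:
jog_arm([
  {"turn":[0,0,0],"slide":[-0.15,1,0],"claw":0},
])

```text
t: 9.3
eef_pos: [520.7, 23.8, 89.7]
tcp_rot: [3.141, 0.0, 1.721]
ft_force: [0.1, -2.7, -0.1]
opening: 0.006
grip_force: 1.5
```

Request:
jog_arm([
  {"turn":[0,0,0],"slide":[-0.15,1,0],"claw":0},
])

```text
t: 9.43
eef_pos: [520.5, 24.8, 89.7]
tcp_rot: [3.141, 0.0, 1.72]
ft_force: [0.7, -3.4, 0.0]
opening: 0.002
grip_force: 1.6
```

Request:
jog_arm([
  {"turn":[0,0,0],"slide":[-0.15,1,0],"claw":0},
])

```text
t: 9.55
eef_pos: [520.3, 25.8, 89.7]
tcp_rot: [3.141, 0.0, 1.721]
ft_force: [1.4, -3.3, 0.9]
opening: 0.006
grip_force: 1.7
```

```bash
python3 - <<'E'
from cell import *
import cv2
d=read_camera("side")["frame"]
cv2.imwrite("pics/side_n.png",d)
cv2.imwrite("pics/n1.png",cv2.resize(d[195:305,220:340],None,fx=5,fy=5,interpolation=2))
s=state();print(s["t"],s["eef_pos"],s["ft_force"],s["grip_force"])
E
```

```text
9.6 [520.33669599  25.87552701  89.71991807] [-0.60328537 -2.63298076  0.65247231] 1.5086595341563225
```

View pics/n1.png

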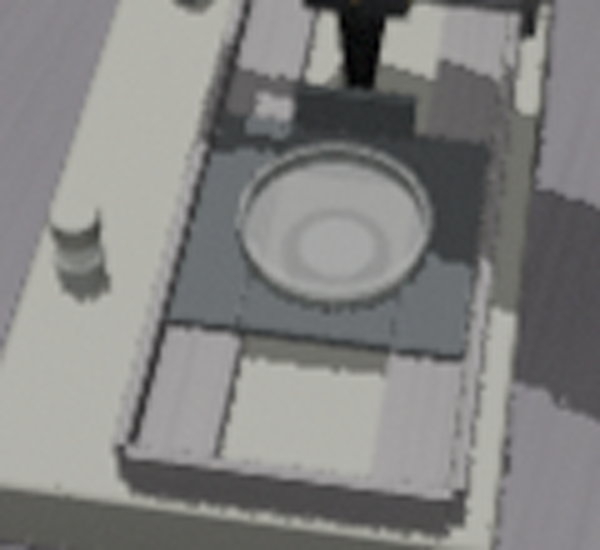

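The carrier sits near the lens, with its front edge from (162,322) to (465,355). I'll work out its position for both the un-dropped and dropped heights.

```bash
python3 - <<'E'
from fit import *
d,_=fit(D,("top","side"));
for nm,a,s,o in(("before",[[190,235],[408,255]],4,[215,165]),("now",[[162,322],[465,355]],5,[220,195])):
  for z in(78,73):
    q=[]
    for p in a:
        p=(np.array(p)+.5)/s-.5+o;m=C["side"];R,t=m["R"],m["t"];c=-R.T@t
        v=R.T@np.linalg.solve(m["mtx"],[*p,1]);X=c+v*(z-c[2])/v[2]
        w=X[:2]-d[:2];cc,ss=np.cos(d[2]),np.sin(d[2]);q.append([cc*w[0]+ss*w[1],-ss*w[0]+cc*w[1]])
    print(nm,z,np.round(q,1).tolist(),"width",np.hypot(*np.subtract(*q)).round(1))
E
```

```text
before 78 [[68.1, 14.8], [-64.8, 9.9]] width 133.0
before 73 [[69.2, 10.4], [-64.7, 5.4]] width 133.9
now 78 [[69.6, 124.5], [-66.7, 121.0]] width 136.3
now 73 [[70.7, 120.8], [-66.6, 117.3]] width 137.3
```

The position agrees with the seat to within a few mm, but the height is ambiguous from one camera. I'll back off and triangulate with both views.

Request:
jog_arm([
  {"turn":[0,0,0],"slide":[1.5,-10,0],"claw":0},
  {"turn":[0,0,0],"slide":[6,-40,0],"claw":0},
  {"turn":[0,0,0],"slide":[7.5,-50,0],"claw":0},
  {"turn":[0,0,0],"slide":[3,-20,0],"claw":0},
  {"turn":[0,0,0],"slide":[0,0,0],"claw":0},
])

```text
t: 10.22
eef_pos: [538.2, -95.3, 89.5]
tcp_rot: [-3.141, -0.0, 1.718]
ft_force: [-0.5, 0.6, -0.7]
opening: 0.003
grip_force: 0.0
```

```bash
python3 - <<'E'
from cell import *
import cv2,numpy as np
a=read_camera("top")["frame"];b=read_camera("side")["frame"]
cv2.imwrite("pics/top2.png",a);cv2.imwrite("pics/side2.png",b)
A=cv2.resize(a[150:270,205:325],(400,400),interpolation=2);B=cv2.resize(b[195:295,230:330],(400,400),interpolation=2)
cv2.imwrite("pics/pair2.png",cv2.hconcat([A,B]))
print(state()["eef_pos"])
E
```

```text
[537.92004893 -93.62834143  89.53878518]
```

View pics/pair2.png

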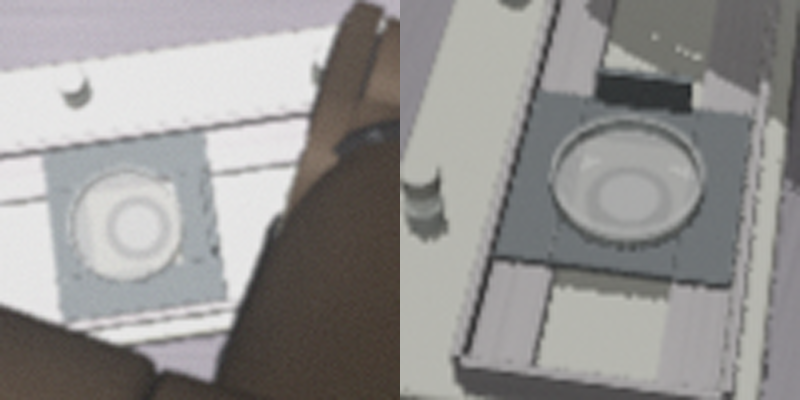

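The dish and lens are both visible: top crop lens (137,228), dish about (126,224). Now to fit the carrier with its height free.

```bash
python3 - <<'E'
from fit import *
import cv2
d0=fit(D)[0]
pt=lambda a,s,o:(np.array(a,float)+.5)/s-.5+o
def go(T,S,yaw,lens):
    K=np.array([[67.5,-65,78],[67.5,65,78],[-67.5,65,78],[-67.5,-65,78.]])
    f=lambda p:np.r_[(proj("top",pose([p[0],p[1],yaw],K+[0,0,p[2]]))-T).ravel(),(proj("side",pose([p[0],p[1],yaw],K+[0,0,p[2]]))-S).ravel()]
    r=least_squares(f,[510,60,0],loss="soft_l1").x
    g=lambda p:np.r_[proj("top",np.array([[p[0],p[1],p[2]]]))[0]-lens[0],proj("side",np.array([[p[0],p[1],p[2]]]))[0]-lens[1]]
    l=least_squares(g,[510,100,50]).x
    v=r[:2]-l[:2];c,s=np.cos(yaw),np.sin(yaw)
    print("carrier",r.round(1),"res",f(r).round(1),"lens",l.round(1),g(l).round(1),"carrier-lens in dock",[(c*v[0]+s*v[1]).round(1),(-s*v[0]+c*v[1]).round(1)])
L=(pt([306,338],4.6,[180,145]),pt([289,320],4,[215,165]))
go(px("top",E["top"][1]),px("side",E["side"][1]),.1465,L)
go(pt([[205,130],[45,152],[65,320],[225,298]],10/3,[205,150]),pt([[140,92],[95,258],[330,285],[352,115]],4,[230,195]),.1465,L)
# pixel-shift check: has the carrier moved in the side picture between pushing and backing off?
a,b=[cv2.cvtColor(cv2.imread(f"pics/{n}.png"),6)[225:270,252:318].astype(np.float32) for n in("side_n","side2")]
print(cv2.phaseCorrelate(a,b,cv2.createHanningWindow(a.shape[::-1],5)))
E
```

```text
carrier [525.9  -4.7  -3.6] res [-0.3 -1.  -0.2 -0.5  0.3 -0.2  0.1 -0.   0.3 -0.4  0.4 -0.9  0.7  0.8
 -0.   1.2] lens [510.2 100.4  51.7] [-0.  -0.3  0.3  0.1] carrier-lens in dock [np.float64(0.2), np.float64(-106.2)]
carrier [510.7 101.1 -10.1] res [ 0.3 -0.1 -0.3 -0.1 -0.5  0.1  1.1 -0.1 -0.3 -0.1 -0.  -0.5  0.2  0.4
  0.3  0.5] lens [510.2 100.4  51.7] [-0.  -0.3  0.3  0.1] carrier-lens in dock [np.float64(0.5), np.float64(0.6)]
((-0.020772887251546024, 0.5610029252139945), 0.9417568411356138)
```

The carrier origin is now within about 1 mm of the lens. It also sits about 6 mm lower relative to its starting height, so it has dropped into the notches. I'll raise the hand clear and hand in.

Request:
jog_arm([
  {"turn":[0,0,0],"slide":[0,0,40],"claw":0},
  {"turn":[0,0,0],"slide":[0,0,50],"claw":0},
  {"turn":[0,0,0],"slide":[0,0,30],"claw":0},
  {"turn":[0,0,0],"slide":[0,0,0],"claw":0},
  {"turn":[0,0,0],"slide":[0,0,0],"claw":0},
])

```text
t: 10.95
eef_pos: [537.8, -93.2, 208.9]
tcp_rot: [-3.141, -0.001, 1.722]
ft_force: [0.5, 0.1, 0.2]
opening: 0.006
grip_force: 0.0
```

```bash
python3 - <<'E'
from cell import *
s=state();print(s["t"],s["eef_pos"],s["ft_force"]);print(job_done())
E
```

```text
10.95 [537.7996824  -93.2334071  208.87162307] [0.53099447 0.12591749 0.18211618]
the job is handed in; nothing more can be done
None
```

I pushed the carrier to the locating position and handed the job in with the hand clear; the camera fit puts it about 1 mm from the lens centre and about 6 mm lower than it started, so it appears seated, though I felt no distinct drop and got no verdict back.

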